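# Lock a chip cutter's carriage for moving

### The arm

A 6-joint arm with a two-finger parallel gripper is mounted at the origin on the work surface. World frame = base frame: x ahead of the robot, y to its left, z up, the work surface at z = 0. Lengths are in mm, angles in rad, forces in N, time in s.
With the tool pointing down it reaches from about 275 to 1000 mm from the base axis. Payload 8.4 kg.
Tool frame: the origin (TCP) lies between the finger pads; the fingertips stand arm.finger_overhang ahead of it and the grasp point (between the pads) lies 5 mm behind it (arm.finger_overhang is the distance from the TCP to the fingertips, in mm); z points along the fingers, y is the direction in which the jaws open and shut (so a half turn about z gives the same grasp; the last joint's range is limited). The gripper opens to 85 mm and grips with 20 to 120 N. Pads are 22 mm wide; open, the fingers measure 114 mm over their backs; the gripper's body (76 mm by 85 mm) begins 54 mm behind the grasp point. The pads swing forward as they close: fully open they stand 13 mm farther back than shut.
Start: joints at [1.289, 0.353, 1.633, -0, 1.155, -0.002], TCP at [172.601, 600.697, 245.281] pointing down, gripper open.
Joint ranges: [-2.63, 2.63], [-0.92, 2.1], [0.06, 2.66], [-1.3, 4.44], [0, 2.69], [-3.02, 3.02]. Speed limits (rad/s): [2.22, 2.22, 2.79, 3.14, 3.14, 3.14].

### API

Orientations are given as a unit quaternion [x, y, z, w].
In Python, from rig import arm, cams gives the robot as it stands.
- The arm moves only by the tool drive_tool, never from a script. Its argument "deltas" is a list of rows, each an object of numbers: "tx", "ty", "tz": the shift along the world's x, y, z in cm; "wx", "wy", "wz": the turn, a rotation vector about the world's x, y, z in rad. A call has 1 to 12 rows; each row is the pose to reach, as a shift and turn from the pose measured when the call began; what a row does not reach only later rows make up. A row lasts 1/12 s, in which the tool goes at most 41.7 mm and 7.16 degrees, less where a joint would pass 70% of its speed; a pose out of reach is approached as far as the arm can. A call with a gripper value outside its range is refused whole. "fingers" is the closure, from 0 (fully open) to 1 (shut), set as the call begins (left out, the last holds). The fingers move at their own pace and stop on an object; the grip force is fixed at half the most. Time passes only in rows, so rows that repeat a pose let the fingers close. It gives the time, the measured TCP pose, the force and the opening at its end, in the units of the state.
- arm.observe(): the state, without advancing time (a new reading comes with each control period).
- cams.capture(name): name is "side" or "top"; returns the picture (480x640x3 uint8, red, green, blue); there is no depth.
- cams.camera_params(name): a dict with "intrinsics" (3x3 intrinsics, pixels), "world_from_camera" (4x4, takes a point from camera to world coordinates). Camera axes: x right, y up, looking along -z (the intrinsics and any distortion apply to the point x, -y, -z); pixel columns grow to the right and rows downward; lengths in mm; the calibration is good to about 2 mm. A picture is of the moment at which its call begins. camera_params takes no time and is no camera call.
- arm.hand_in(): hands the job in, once; it reports no verdict.
The state is a dict: "time_s": time; "joints": joint angles; "dq": joint speeds; "tau": joint torques, N m; "eef_pos": TCP position; "tool_rot": TCP orientation; "ft_force": force on the tool from outside, world axes, zero at the start; "torque": the same for the moment, N m; "opening": opening from 0.0 (shut) to 1.0 (fully open).
Only numpy, scipy, OpenCV 4.12 (cv2) and the standard library are available. Lean on these libraries where they do the work, as an engineer would, in place of code of your own. Each camera call takes 0.05 s, during which the arm holds its last target. There are 200 camera calls.

### The job

Lock the chip cutter for moving: take the steel locking pin (the one with the round collar) out of the accessory stand, stand it in the slot of the cutter's cover plate and slide it lightly along until it drops into the hidden, spring-shuttered socket of the carriage beneath, and push it fully home so that its collar sits on the cover. With the pin home, gently draw the carriage along to the end of the slot farther from the blade frame, until the pin comes up against the slot's end, and let go. Keep pushes and knocks on the cutter gentle (well under 40 N; set the collar down slowly) and leave the blade key and the other things where they are.

Things in the scene. Friction and masses are not known exactly. Their poses are not given: they have to be found in the camera images.
- pin: locking pin, bare steel, about 0.2 kg, upright in either hole of the stand. Round all along: shank 12 mm diameter, 22 mm long, foot chamfered 2 mm; then a collar 32 mm diameter, 5 mm thick (22 to 27 mm above the foot); then a round grip 22 mm diameter, 50 mm long (27 to 77 mm above the foot). Origin: centre of the foot's end face; z up along the pin
- pin_grip (a point): point on the pin's axis, 55 mm above its foot, where to grip it
- blade_key: bystander: blade key, bare steel, in the other hole of the stand: 12 mm shank, 24 mm round hub and a flat cross-bar 60 x 12 x 14 mm on top; 58 mm tall in all; no collar. Origin: centre of its foot
- stand: accessory stand, fixed black block 160 (its x) x 60 (its y) x 40 mm high, two 16 mm upright holes on its centre line, 50 mm either side of the centre; the pin's collar rests on its top, the shank hangs in the hole. Origin: centre of the underside
- cutter: bench chip cutter, fixed: white housing 180 (its x) x 420 (its y) x 90 mm high under a flat steel cover plate 6 mm thick, whose top is 90 mm above the table. A straight slot 16 mm wide runs along y through the plate at x = 0, from y = -66 to +76 mm. A blade frame 130 mm wide and 110 mm tall stands on the cover across y = -165 mm. Origin: centre of the underside
- slot_mid (a point): slot's centre, top of the cover (cutter x = 0, y = 5 mm). Under the plate a steel strip, the carriage, fills the whole slot as its floor. It hides one 16 x 16 mm socket, closed flush by a shutter of the same steel on a light spring (0.4 N, 0.7 N fully down). At the start the socket's centre lies anywhere from cutter y = -45 to +30 mm. The carriage is not measured
- slot_floor (a point): slot's centre, top of the carriage strip, 6 mm below the cover's top. Within about 2 mm of the socket's centre the pin drops 16 mm deeper, until its collar is on the cover (foot 68 mm above the table); its weight keeps it down. The carriage slides along y with about 10 N of friction and stays where left: a pin pressed hard on it drags it along
- slot_blade_end (a point): end of the slot nearer the blade frame (cutter y = -66 mm), at the height of the cover's top
- slot_plain_end (a point): end of the slot away from the blade frame (cutter y = +76 mm), at the height of the cover's top. A seated pin drawn this way (cutter +y) takes the carriage along until its shank meets this end, with the pin's axis at cutter y = +70 mm
- basket_a: bystander: small wire frying basket, 72 mm in diameter, 75 mm tall, with a long wire handle. Origin: centre of the underside
- basket_b: bystander: second such basket
- ramekin: bystander: small white bowl, 84 mm in diameter, 45 mm tall. Origin: centre of the underside
- wine: bystander: wine bottle, 74 mm in diameter, 300 mm tall. Origin: centre of the underside
Mind the look-alikes: they are no part of the job. Leave any green or purple look-alike of the pin alone.

How it is judged:
By the outcome, as a careful person would: the job done as asked, in the order asked, and still so for the second after the job is handed in, with the robot touching nothing.
It also fails if it takes over 64 s, if anything falls off the work surface, if the arm or the gripper's body presses on something with over 40 N, if the wrist force passes 120 N, or if a joint passes its speed limit or range.

## Working session

There is one attempt and no reset: what is moved stays moved. The work goes in short steps, Python scripts to look and compute and a tool call to move; the robot and the scene stay as the last step left them, time stands still between calls to the robot, and variables do not carry over. Pictures are saved under pics/ and viewed, about 8 in all and at most 12, crops included, and the job is handed in when it is done.

Besides the shell and the picture viewer there is one more tool, called after "Call:" as name(argument=value, ...), one argument or row to a line, values as JSON. drive_tool: Moves the arm, as the interface text tells. Its arguments: {"type":"object","properties":{"deltas":{"type":"array","items":{"type":"object","properties":{"tx":{"type":"number"},"ty":{"type":"number"},"tz":{"type":"number"},"wx":{"type":"number"},"wy":{"type":"number"},"wz":{"type":"number"}}}},"fingers":{"type":"number"}},"required":["deltas"]}

```bash
ls; mkdir -p pics
python3 - <<'E'
from rig import arm,cams
import cv2
for n in("top","side"):
    cv2.imwrite(f"pics/{n}0.png",cams.capture(n)[:,:,::-1]); p=cams.camera_params(n); print(n,p["intrinsics"],p["world_from_camera"],p.keys())
s=arm.observe(); print(s, arm.finger_overhang)
E
```

```text
pics
top [[541.56717766   0.         317.92917311]
 [  0.         541.56717766 245.12734393]
 [  0.           0.           1.        ]] [[ 4.01162761e-03  9.92889080e-01 -1.18975548e-01  4.18390797e+02]
 [-9.99939668e-01  2.76628056e-03 -1.06305526e-02 -4.44989710e+01]
 [-1.02258398e-02  1.19011016e-01  9.92840274e-01  1.32024150e+03]
 [ 0.00000000e+00  0.00000000e+00  0.00000000e+00  1.00000000e+00]] dict_keys(['intrinsics', 'world_from_camera'])
side [[452.73665535   0.         319.09270196]
 [  0.         452.73665535 241.83932522]
 [  0.           0.           1.        ]] [[-9.67455713e-01  1.29772947e-01 -2.17228969e-01  3.25087318e+02]
 [-2.51952908e-01 -5.73536596e-01  7.79471299e-01  8.85395310e+02]
 [-2.34344755e-02  8.08835432e-01  5.87567928e-01  7.72780561e+02]
 [ 0.00000000e+00  0.00000000e+00  0.00000000e+00  1.00000000e+00]] dict_keys(['intrinsics', 'world_from_camera'])
{'time_s': 0.1, 'joints': array([ 1.28861248e+00,  3.53583515e-01,  1.63401702e+00,  2.31888801e-05,
        1.15524008e+00, -2.37610877e-03]), 'dq': array([-0.00046899, -0.00069667, -0.00216398, -0.00044768,  0.00148748,
       -0.00180771]), 'tau': array([ 1.37211449e-03, -6.06356192e+01, -3.42821252e+01, -1.92634968e-05,
        3.94032089e-03, -3.45200544e-05]), 'eef_pos': array([172.47477414, 600.31615443, 244.65215961]), 'tool_rot': array([ 1.39452538e-01,  9.90228560e-01, -6.16174256e-04, -9.89786583e-05]), 'ft_force': array([ 0.18576618,  0.13338328, -0.1337987 ]), 'torque': array([0.02449051, 0.00885491, 0.02738081]), 'opening': 1.0022897330181708} 14.0
```

View pics/top0.png

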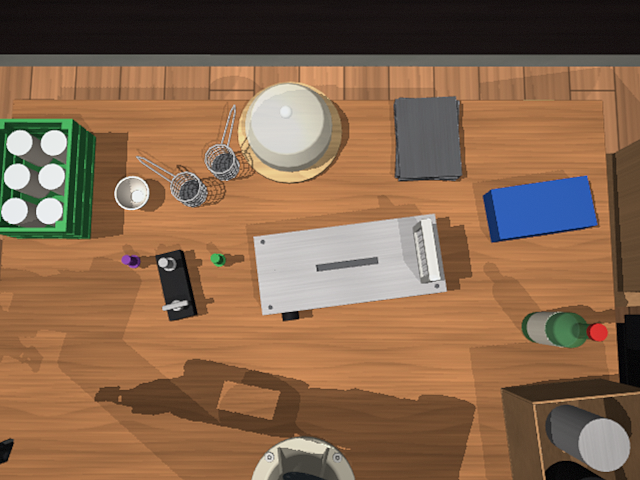

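View pics/side0.png

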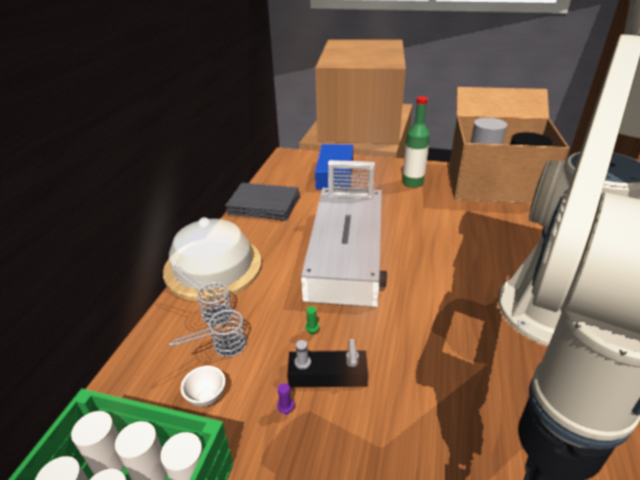

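The top view shows the pin at (167,264) in the stand's far hole, the key at (177,305), green and purple look-alikes at (218,259) and (131,260), the slot from (317,268) to (378,261), and the blade frame at (428,250). The side view has the pin at (302,355) and the key at (352,352). Next I measure.

```bash
cat > h.py <<'E'
import numpy as np, cv2
from rig import arm,cams
def ray(n,uv):
    p=cams.camera_params(n);K=p["intrinsics"];T=p["world_from_camera"]
    d=np.array([(uv[0]-K[0,2])/K[0,0],-(uv[1]-K[1,2])/K[1,1],-1.]);return T[:3,3],T[:3,:3]@d
def onz(n,uv,z):
    o,d=ray(n,uv);return o+d*(z-o[2])/d[2]
def proj(n,P):
    p=cams.camera_params(n);K=p["intrinsics"];T=p["world_from_camera"]
    c=T[:3,:3].T@(np.array(P,float)-T[:3,3]);return np.array([K[0,2]-K[0,0]*c[0]/c[2],K[1,2]+K[1,1]*c[1]/c[2]])
def cross(n1,u1,n2,u2):
    o1,d1=ray(n1,u1);o2,d2=ray(n2,u2);d1/=np.linalg.norm(d1);d2/=np.linalg.norm(d2)
    s=np.linalg.lstsq(np.c_[d1,-d2],o2-o1,rcond=None)[0];a=o1+s[0]*d1;b=o2+s[1]*d2
    return (a+b)/2,np.linalg.norm(a-b)
E
python3 - <<'E'
from h import *
np.set_printoptions(precision=1,suppress=True)
t=cv2.imread("pics/top0.png");s=cv2.imread("pics/side0.png")
g=cv2.cvtColor(t,cv2.COLOR_BGR2GRAY)
# slot: darker region in cover
roi=np.zeros_like(g);roi[245:285,300:395]=1
m=((g<125)&(roi>0)).astype(np.uint8)
c=max(cv2.findContours(m,0,1)[0],key=cv2.contourArea)
r=cv2.minAreaRect(c);print("slot rect",r)
b=cv2.boxPoints(r);
for p in b: print(p,onz("top",p,90))
print("slot ctr",onz("top",r[0],90))
hsv=cv2.cvtColor(t,cv2.COLOR_BGR2HSV)
# cover
m=((hsv[...,1]<40)&(g>110)).astype(np.uint8);m[:, :240]=0;m[:200]=0;m[330:]=0;m[:,460:]=0
m=cv2.morphologyEx(m,cv2.MORPH_CLOSE,np.ones((5,5)))
c=max(cv2.findContours(m,0,1)[0],key=cv2.contourArea);r=cv2.minAreaRect(c);print("cover",r)
for p in cv2.boxPoints(r): print(p,onz("top",p,90))
# stand
m=((g<50)).astype(np.uint8);m[:240]=0;m[330:]=0;m[:,:140]=0;m[:,210:]=0
c=max(cv2.findContours(m,0,1)[0],key=cv2.contourArea);r=cv2.minAreaRect(c);print("stand",r)
for p in cv2.boxPoints(r): print(p,onz("top",p,40))
A=cv2.resize(t[235:330,120:240],None,fx=5,fy=5,interpolation=cv2.INTER_CUBIC)
B=cv2.resize(s[325:400,265:385],None,fx=5,fy=5,interpolation=cv2.INTER_CUBIC)
h=max(A.shape[0],B.shape[0])
cv2.imwrite("pics/a.png",A);cv2.imwrite("pics/c1.png",cv2.resize(cv2.hconcat([cv2.copyMakeBorder(i,0,h-i.shape[0],0,0,0) for i in(A,B)]),None,fx=.66,fy=.66))
E
```

```text
slot rect ((346.7076721191406, 263.66156005859375), (6.449806213378906, 61.5212287902832), 82.87498474121094)
[315.8 264.3] [521.9 -26.6  90. ]
[376.8 256.6] [ 539.7 -165.7   90. ]
[377.6 263. ] [ 525.1 -167.4   90. ]
[316.6 270.7] [507.3 -28.5  90. ]
slot ctr [523.5 -97.   90. ]
cover ((349.3427734375, 263.93499755859375), (78.93387603759766, 185.91671752929688), 82.7249984741211)
[252.1 236.6] [585.2 119.8  90. ]
[436.6 213. ] [ 640.9 -303.8   90. ]
[446.6 291.3] [ 461.5 -322.4   90. ]
[262.1 314.9] [407.1  93.9  90. ]
stand ((176.07057189941406, 284.8176574707031), (67.5738296508789, 28.634817123413086), 77.47119140625)
[154.8 254.9] [547.2 358.   40. ]
[182.7 248.7] [562.3 291.7  40. ]
[197.4 314.7] [406.4 251.9  40. ]
[169.4 320.9] [391.6 317.2  40. ]
```

View pics/c1.png

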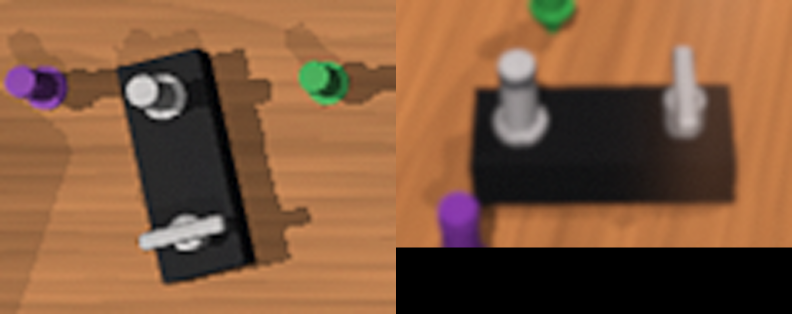

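Run:
```python
from h import *
np.set_printoptions(precision=1,suppress=True)
print("top z95",onz("top",(163,262.6),95),"collar z45",onz("top",(170,264.4),45))
print("side z95",onz("side",(301.7,345),95),"collar",onz("side",(302.6,362.6),45))
print(cross("top",(163,262.6),"side",(301.7,345)))
print(cross("top",(170,264.4),"side",(302.6,362.6)))
# subpixel: bright blob of pin top in top view
t=cv2.imread("pics/top0.png");g=cv2.cvtColor(t,cv2.COLOR_BGR2GRAY)
print(g[256:273,156:180])
```

```text
top z95 [524.2 321.2  95. ] collar z45 [524.3 319.3  45. ]
side z95 [522.7 323.5  95. ] collar [522.7 325.5  45. ]
(array([523.9, 321.7,  92.8]), np.float64(0.9792205538548315))
(array([524.5, 321. ,  39. ]), np.float64(0.47053420205607677))
[[ 30  36  34  34  32  29  27  25  28  29  30  30  26  27  29  33  35  38
   40  39  42  39  39  39]
 [ 34  39  36  30  20  51  77  97  75  29  44  64  86  92  99  73  25  27
   38  41  42  42  41  42]
 [ 40  37  32  28 108 153 165 180 164 127  86 101 143 162 185 168 125  73
   34  36  41  41  39  34]
 [ 50  33  35 113 195 217 210 206 210 203 139  95 120 149 178 193 178 127
   62  26  33  38  27  18]
 [ 51  24  87 188 215 203 200 200 201 207 191 113  20  51  65  83 109 129
  106  48  16  18  21  22]
 [ 60  19 150 206 207 201 200 201 201 205 216 152  29  39  50  43  89 121
  126  82  16  18  23  22]
 [ 64  18 161 211 207 203 201 201 197 197 208 155  47  43  60  55  66 107
  130  97  35  18  21  21]
 [ 67  28 134 200 208 201 199 196 194 198 204 147  44  49  64  62  53  94
  126 113  64  16  22  23]
 [ 94  42 109 191 209 200 198 199 201 207 196 120 
[... 159 characters left out ...]
86  18  76 157 191 199 193 181 140  72  46  64  69  66  65  78 113
  132  99  34  19  20  20]
 [146 103  31  28  19  60 115 117  98  83  71  62  62  62  60  67  98 118
  121  78  14  16  24  33]
 [149 116  53  35  37  32  25  43 139 166 155 132 110 127 140 150 165 149
   97  37  19  28  36  44]
 [144 119  61  35  40  41  37  28 109 179 215 206 188 207 224 211 192 154
   78  21  36  42  43  41]
 [129 121  73  33  40  42  40  36  26  94 162 182 180 182 187 151  70  16
   34  40  43  39  42  39]
 [133 140  96  31  39  40  41  39  36  30  21  44  56  59  57  40  29  36
   38  40  41  41  38  41]
 [138 145 107  47  37  41  41  41  41  39  36  34  34  33  32  36  38  40
   42  41  43  41  42  40]]
```

Call:
drive_tool(
  deltas=[
    {"tx":3,"ty":-2.4,"wz":0.1},
    {"tx":6.5,"ty":-5.2,"wz":0.2},
    {"tx":10,"ty":-8,"wz":0.3},
    {"tx":13.2,"ty":-10.5,"wz":0.409},
    {"tx":16.4,"ty":-13,"wz":0.409},
    {"tx":19.6,"ty":-15.5,"wz":0.409},
    {"tx":22.8,"ty":-18,"wz":0.409},
    {"tx":26,"ty":-20.5,"wz":0.409},
    {"tx":29.2,"ty":-23,"wz":0.409},
    {"tx":32.3,"ty":-25.5,"wz":0.409},
    {"tx":34.5,"ty":-27.3,"wz":0.409},
    {"tx":35.2,"ty":-27.9,"wz":0.409},
  ],
  fingers=0.45,
)

```text
invalid input at $.deltas[0]: expected keys tx, ty, tz, wx, wy, wz
```

Call:
drive_tool(
  deltas=[
    {"tx":3,"ty":-2.4,"tz":0,"wx":0,"wy":0,"wz":0.1},
    {"tx":6.5,"ty":-5.2,"tz":0,"wx":0,"wy":0,"wz":0.2},
    {"tx":10,"ty":-8,"tz":0,"wx":0,"wy":0,"wz":0.3},
    {"tx":13.2,"ty":-10.5,"tz":0,"wx":0,"wy":0,"wz":0.409},
    {"tx":16.4,"ty":-13,"tz":0,"wx":0,"wy":0,"wz":0.409},
    {"tx":19.6,"ty":-15.5,"tz":0,"wx":0,"wy":0,"wz":0.409},
    {"tx":22.8,"ty":-18,"tz":0,"wx":0,"wy":0,"wz":0.409},
    {"tx":26,"ty":-20.5,"tz":0,"wx":0,"wy":0,"wz":0.409},
    {"tx":29.2,"ty":-23,"tz":0,"wx":0,"wy":0,"wz":0.409},
    {"tx":32.3,"ty":-25.5,"tz":0,"wx":0,"wy":0,"wz":0.409},
    {"tx":34.5,"ty":-27.3,"tz":0,"wx":0,"wy":0,"wz":0.409},
    {"tx":35.2,"ty":-27.9,"tz":0,"wx":0,"wy":0,"wz":0.409},
  ],
  fingers=0.45,
)

```text
time_s: 1.1
eef_pos: [527.4, 318.4, 244.3]
tool_rot: [-0.063, 0.998, -0.001, 0.0]
ft_force: [-0.4, -0.3, 0.5]
opening: 0.549
```

Call:
drive_tool(
  deltas=[
    {"tx":-0.29,"ty":0.31,"tz":-2.5,"wx":0,"wy":0,"wz":0},
    {"tx":-0.29,"ty":0.31,"tz":-5,"wx":0,"wy":0,"wz":0},
    {"tx":-0.29,"ty":0.31,"tz":-8,"wx":0,"wy":0,"wz":0},
    {"tx":-0.29,"ty":0.31,"tz":-10.5,"wx":0,"wy":0,"wz":0},
    {"tx":-0.29,"ty":0.31,"tz":-11.9,"wx":0,"wy":0,"wz":0},
    {"tx":-0.29,"ty":0.31,"tz":-11.9,"wx":0,"wy":0,"wz":0},
    {"tx":-0.29,"ty":0.31,"tz":-11.9,"wx":0,"wy":0,"wz":0},
  ],
)

```text
time_s: 1.68
eef_pos: [523.6, 321.5, 124.6]
tool_rot: [-0.063, 0.998, -0.002, -0.001]
ft_force: [1.1, 0.4, 0.0]
opening: 0.551
```

Run:
```python
from h import *
s=cams.capture("side")[:,:,::-1];cv2.imwrite("pics/s1.png",s)
cv2.imwrite("pics/s1c.png",cv2.resize(s[270:420,220:420],None,fx=4,fy=4,interpolation=cv2.INTER_CUBIC))
```

```text
(no output)
```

View pics/s1c.png

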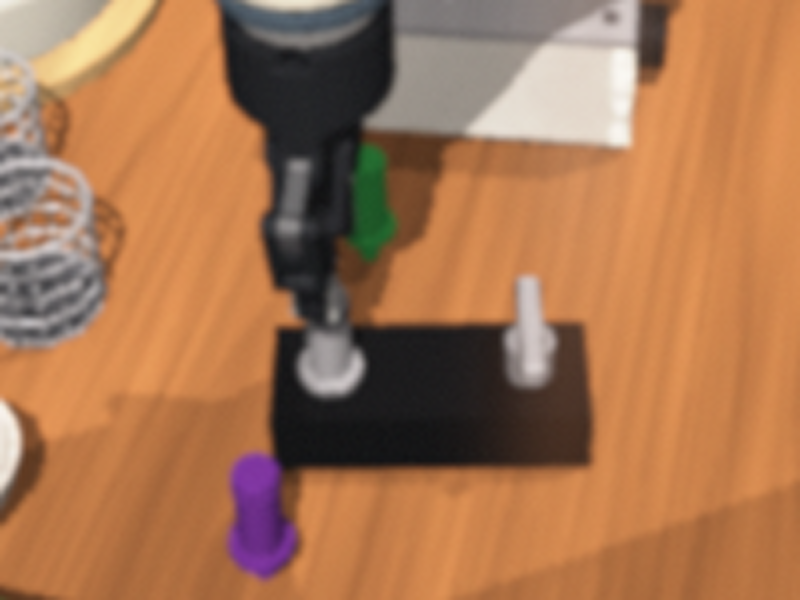

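The crop shows the near finger (at 310,300) right over the pin's grip at (325,340), centred on it; the neighbours are clear. Descending to grip.

Call:
drive_tool(
  deltas=[
    {"tx":0.05,"ty":0,"tz":-1.2,"wx":0,"wy":0,"wz":0},
    {"tx":0.05,"ty":0,"tz":-2.5,"wx":0,"wy":0,"wz":0},
    {"tx":0.05,"ty":0,"tz":-3.8,"wx":0,"wy":0,"wz":0},
    {"tx":0.05,"ty":0,"tz":-5,"wx":0,"wy":0,"wz":0},
    {"tx":0.05,"ty":0,"tz":-5.6,"wx":0,"wy":0,"wz":0},
    {"tx":0.05,"ty":0,"tz":-5.6,"wx":0,"wy":0,"wz":0},
  ],
)

```text
time_s: 2.23
eef_pos: [523.7, 321.2, 67.5]
tool_rot: [-0.063, 0.998, -0.002, -0.001]
ft_force: [-0.1, -0.4, -0.6]
opening: 0.55
```

Call:
drive_tool(
  deltas=[
    {"tx":0,"ty":0,"tz":0,"wx":0,"wy":0,"wz":0},
    {"tx":0,"ty":0,"tz":0,"wx":0,"wy":0,"wz":0},
    {"tx":0,"ty":0,"tz":0,"wx":0,"wy":0,"wz":0},
    {"tx":0,"ty":0,"tz":0,"wx":0,"wy":0,"wz":0},
    {"tx":0,"ty":0,"tz":0,"wx":0,"wy":0,"wz":0},
    {"tx":0,"ty":0,"tz":0,"wx":0,"wy":0,"wz":0},
  ],
  fingers=1,
)

```text
time_s: 2.73
eef_pos: [523.8, 321.2, 67.8]
tool_rot: [-0.063, 0.998, -0.002, -0.001]
ft_force: [0.3, -0.3, -2.6]
opening: 0.244
```

Call:
drive_tool(
  deltas=[
    {"tx":0,"ty":0,"tz":1,"wx":0,"wy":0,"wz":0},
    {"tx":0,"ty":0,"tz":3,"wx":0,"wy":0,"wz":0},
    {"tx":0,"ty":0,"tz":6,"wx":0,"wy":0,"wz":0},
    {"tx":0,"ty":0,"tz":9,"wx":0,"wy":0,"wz":0},
    {"tx":0,"ty":0,"tz":11,"wx":0,"wy":0,"wz":0},
    {"tx":0,"ty":-3,"tz":12,"wx":0,"wy":0,"wz":0},
    {"tx":0,"ty":-6,"tz":12,"wx":0,"wy":0,"wz":0},
    {"tx":0,"ty":-9.5,"tz":12,"wx":0,"wy":0,"wz":0},
    {"tx":-0.1,"ty":-13,"tz":12,"wx":0,"wy":0,"wz":0},
    {"tx":-0.2,"ty":-16.5,"tz":12,"wx":0,"wy":0,"wz":0},
    {"tx":-0.3,"ty":-20,"tz":12,"wx":0,"wy":0,"wz":0},
    {"tx":-0.3,"ty":-22,"tz":12,"wx":0,"wy":0,"wz":0},
  ],
)

```text
time_s: 3.73
eef_pos: [520.1, 98.3, 188.6]
tool_rot: [-0.063, 0.998, -0.002, -0.001]
ft_force: [-0.1, -0.9, -1.4]
opening: 0.244
```

Call:
drive_tool(
  deltas=[
    {"tx":-0.2,"ty":-3,"tz":0,"wx":0,"wy":0,"wz":0},
    {"tx":-0.2,"ty":-6,"tz":0,"wx":0,"wy":0,"wz":0},
    {"tx":-0.3,"ty":-9.5,"tz":0,"wx":0,"wy":0,"wz":0},
    {"tx":-0.3,"ty":-12.5,"tz":0,"wx":0,"wy":0,"wz":0},
    {"tx":-0.3,"ty":-14.5,"tz":-1,"wx":0,"wy":0,"wz":0},
    {"tx":-0.3,"ty":-15.6,"tz":-3,"wx":0,"wy":0,"wz":0},
    {"tx":-0.3,"ty":-15.6,"tz":-4,"wx":0,"wy":0,"wz":0},
    {"tx":-0.3,"ty":-15.6,"tz":-4,"wx":0,"wy":0,"wz":0},
  ],
)

```text
time_s: 4.4
eef_pos: [515.6, -57.9, 147.2]
tool_rot: [-0.062, 0.998, -0.002, -0.003]
ft_force: [-0.7, 0.4, -1.8]
opening: 0.238
```

Run:
```python
from h import *
np.set_printoptions(precision=1,suppress=True)
s=cams.capture("side")[:,:,::-1];cv2.imwrite("pics/s2.png",s)
a=arm.observe();print(a["eef_pos"],a["ft_force"])
cv2.imwrite("pics/s2c.png",cv2.resize(s[195:285,300:400],None,fx=7,fy=6.6,interpolation=cv2.INTER_CUBIC))
g=cv2.cvtColor(cv2.imread("pics/side0.png"),cv2.COLOR_BGR2GRAY)
# slot centroid per row, side view before arm came
pts=[]
for r in range(219,242,2):
    row=255.-g[r,330:362].astype(float); row=np.clip(row-np.median(row)-15,0,None)
    if row.sum()>0:
        u=330+(row*np.arange(32)).sum()/row.sum();P=onz("side",(u,r),90);pts.append(P[:2]);print(r,round(u,2),P[:2])
pts=np.array(pts);k=np.polyfit(pts[:,1],pts[:,0],1);print("side line x at y=-57:",np.polyval(k,-57),"at -97",np.polyval(k,-97),k)
g=cv2.cvtColor(cv2.imread("pics/top0.png"),cv2.COLOR_BGR2GRAY)
pts=[]
for c in range(320,375,4):
    col=255.-g[250:280,c].astype(float);col=np.clip(col-np.median(col)-15,0,None)
    v=250+(col*np.arange(30)).sum()/col.sum();pts.append(onz("top",(c,v),90)[:2])
pts=np.array(pts);k=np.polyfit(pts[:,1],pts[:,0],1);print("top line",np.polyval(k,-57),np.polyval(k,-97),k)
```

```text
[516.3 -57.4 148.2] [-0.2  0.4 -2.1]
219 347.25 [ 528.8 -140.9]
221 347.03 [ 527.4 -131. ]
223 346.8 [ 526.  -121.2]
225 346.42 [ 525.  -111.5]
227 346.2 [ 523.6 -102. ]
229 345.99 [522.2 -92.5]
231 345.71 [521.  -83.2]
233 345.46 [519.8 -74. ]
235 345.14 [518.7 -64.9]
237 344.91 [517.4 -55.9]
239 344.57 [516.4 -47. ]
241 344.34 [515.2 -38.3]
side line x at y=-57: 517.6207869856469 at -97 522.9249963349024 [ -0.1 510.1]
top line 517.9349886810644 523.1057668465497 [ -0.1 510.6]
```

View pics/s2c.png

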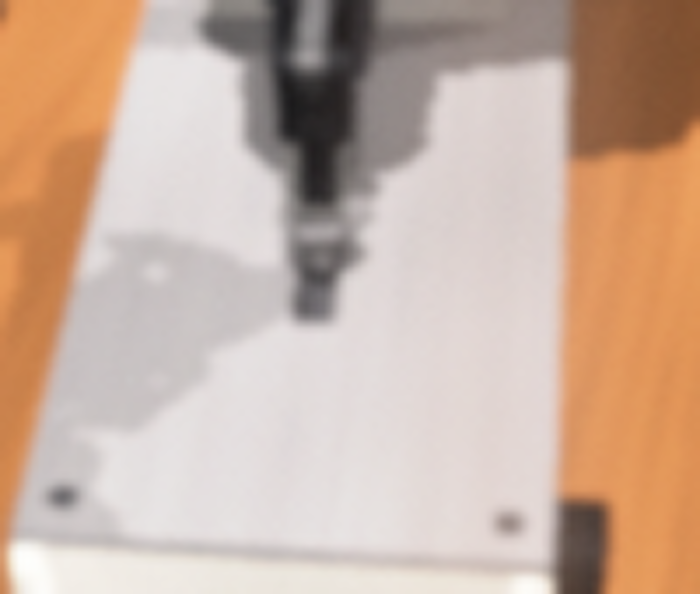

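Run:
```python
from h import *
for P in [(516.3,-57.4,122),(516.3,-57.4,98),(517.7,-57.4,122),(518,-57.4,90)]: print(P,proj("side",P))
g=cv2.cvtColor(cv2.imread("pics/s2.png"),cv2.COLOR_BGR2GRAY)
for r in range(224,246): print(r,g[r,334:360])
```

```text
(516.3, -57.4, 122) [345.5822185  226.53676979]
(516.3, -57.4, 98) [345.48083386 234.21376808]
(517.7, -57.4, 122) [345.04623424 226.46982105]
(518, -57.4, 90) [344.80720713 236.64872019]
224 [220 219 219 218 219 209 182 143 104  68  45  45  49  67 104 131 147 153
 159 176 201 216 217 216 216 215]
225 [220 219 218 219 218 209 182 146 117  82  64  63  64  84 120 150 170 177
 181 197 213 218 218 216 215 213]
226 [220 217 218 219 217 205 176 147 125 103  94  93  95 107 133 159 177 183
 189 205 216 219 217 216 215 213]
227 [220 219 218 220 216 201 175 146 124 113 110 112 115 120 135 154 171 177
 183 200 214 218 216 215 214 213]
228 [221 219 219 220 217 203 177 151 131 125 126 131 133 137 142 152 164 175
 187 204 215 217 216 215 212 211]
229 [221 221 220 221 219 208 184 157 146 150 153 156 157 160 152 150 162 181
 202 213 217 219 216 215 214 212]
230 [221 221 221 222 222 213 190 157 147 156 162 162 163 159 148 143 161 191
 211 217 219 218 216 214 212 212]
231 [222 222 222 223 222 213 189 153 135 136 140 140 138 134 124 128 151 185
 207 216 218 217 216 214 211 212]
232 [221 221 222 223 222
[... 829 characters left out ...]

 218 219 218 219 215 214 214 215]
240 [196 196 197 197 196 195 188 161 120 101 105 112 121 150 189 213 219 219
 218 219 220 218 217 215 214 216]
241 [197 197 197 197 196 197 189 163 119  98 104 112 124 154 191 214 220 220
 218 219 220 219 217 215 216 216]
242 [197 198 199 197 197 200 198 174 133 111 114 120 132 162 197 215 219 220
 220 220 220 219 217 216 217 216]
243 [197 198 199 200 202 208 209 195 165 150 150 153 161 182 206 218 220 220
 220 220 220 219 218 215 217 216]
244 [197 199 202 207 213 218 221 214 201 196 195 197 199 207 215 220 220 219
 220 221 220 219 218 217 216 217]
245 [201 205 209 216 222 224 224 223 220 218 218 219 219 220 221 220 220 220
 220 222 221 219 218 216 217 218]
```

Call:
drive_tool(
  deltas=[
    {"tx":0.1,"ty":0,"tz":-0.3,"wx":0,"wy":0,"wz":0},
    {"tx":0.15,"ty":0,"tz":-0.5,"wx":0,"wy":0,"wz":0},
    {"tx":0.15,"ty":0,"tz":-0.6,"wx":0,"wy":0,"wz":0},
    {"tx":0.15,"ty":0,"tz":-0.6,"wx":0,"wy":0,"wz":0},
    {"tx":0.15,"ty":0,"tz":-0.6,"wx":0,"wy":0,"wz":0},
  ],
)

```text
time_s: 4.87
eef_pos: [518.0, -57.0, 142.5]
tool_rot: [-0.063, 0.998, -0.002, -0.002]
ft_force: [-0.3, 0.6, -1.8]
opening: 0.238
```

Call:
drive_tool(
  deltas=[
    {"tx":0,"ty":0,"tz":-0.08,"wx":0,"wy":0,"wz":0},
    {"tx":0,"ty":0,"tz":-0.16,"wx":0,"wy":0,"wz":0},
    {"tx":0,"ty":0,"tz":-0.24,"wx":0,"wy":0,"wz":0},
    {"tx":0,"ty":0,"tz":-0.3,"wx":0,"wy":0,"wz":0},
    {"tx":0,"ty":0,"tz":-0.3,"wx":0,"wy":0,"wz":0},
    {"tx":0,"ty":0,"tz":-0.3,"wx":0,"wy":0,"wz":0},
  ],
)

```text
time_s: 5.37
eef_pos: [517.9, -57.0, 139.4]
tool_rot: [-0.063, 0.998, -0.002, -0.002]
ft_force: [-0.3, -0.2, -2.3]
opening: 0.239
```

Call:
drive_tool(
  deltas=[
    {"tx":0,"ty":0,"tz":-0.06,"wx":0,"wy":0,"wz":0},
    {"tx":0,"ty":0,"tz":-0.12,"wx":0,"wy":0,"wz":0},
    {"tx":0,"ty":0,"tz":-0.18,"wx":0,"wy":0,"wz":0},
    {"tx":0,"ty":0,"tz":-0.2,"wx":0,"wy":0,"wz":0},
    {"tx":0,"ty":0,"tz":-0.2,"wx":0,"wy":0,"wz":0},
  ],
)

```text
time_s: 5.78
eef_pos: [517.9, -57.0, 137.3]
tool_rot: [-0.063, 0.998, -0.002, -0.002]
ft_force: [-0.6, -0.1, -1.6]
opening: 0.24
```

In the slot without contact. On down to the floor.

Call:
drive_tool(
  deltas=[
    {"tx":0,"ty":0,"tz":-0.06,"wx":0,"wy":0,"wz":0},
    {"tx":0,"ty":0,"tz":-0.12,"wx":0,"wy":0,"wz":0},
    {"tx":0,"ty":0,"tz":-0.18,"wx":0,"wy":0,"wz":0},
    {"tx":0,"ty":0,"tz":-0.24,"wx":0,"wy":0,"wz":0},
    {"tx":0,"ty":0,"tz":-0.28,"wx":0,"wy":0,"wz":0},
    {"tx":0,"ty":0,"tz":-0.28,"wx":0,"wy":0,"wz":0},
  ],
)

```text
time_s: 6.28
eef_pos: [517.9, -57.0, 134.4]
tool_rot: [-0.063, 0.998, -0.002, -0.002]
ft_force: [0.0, -0.5, -1.7]
opening: 0.242
```

Call:
drive_tool(
  deltas=[
    {"tx":0,"ty":0,"tz":-0.04,"wx":0,"wy":0,"wz":0},
    {"tx":0,"ty":0,"tz":-0.08,"wx":0,"wy":0,"wz":0},
    {"tx":0,"ty":0,"tz":-0.1,"wx":0,"wy":0,"wz":0},
    {"tx":0,"ty":0,"tz":-0.1,"wx":0,"wy":0,"wz":0},
  ],
)

```text
time_s: 6.62
eef_pos: [517.9, -57.0, 133.5]
tool_rot: [-0.063, 0.998, -0.002, -0.002]
ft_force: [-0.7, -1.2, -0.4]
opening: 0.238
```

Call:
drive_tool(
  deltas=[
    {"tx":0,"ty":0,"tz":-0.03,"wx":0,"wy":0,"wz":0},
    {"tx":0,"ty":0,"tz":-0.05,"wx":0,"wy":0,"wz":0},
    {"tx":0,"ty":0,"tz":-0.05,"wx":0,"wy":0,"wz":0},
  ],
)

```text
time_s: 6.87
eef_pos: [518.0, -57.1, 133.5]
tool_rot: [-0.063, 0.998, -0.002, -0.002]
ft_force: [-1.0, -0.4, 6.0]
opening: 0.242
```

Call:
drive_tool(
  deltas=[
    {"tx":0.013,"ty":-0.1,"tz":-0.06,"wx":0,"wy":0,"wz":0},
    {"tx":0.026,"ty":-0.2,"tz":-0.06,"wx":0,"wy":0,"wz":0},
    {"tx":0.039,"ty":-0.3,"tz":-0.06,"wx":0,"wy":0,"wz":0},
    {"tx":0.052,"ty":-0.4,"tz":-0.06,"wx":0,"wy":0,"wz":0},
    {"tx":0.065,"ty":-0.5,"tz":-0.06,"wx":0,"wy":0,"wz":0},
    {"tx":0.078,"ty":-0.6,"tz":-0.06,"wx":0,"wy":0,"wz":0},
    {"tx":0.091,"ty":-0.7,"tz":-0.06,"wx":0,"wy":0,"wz":0},
    {"tx":0.104,"ty":-0.8,"tz":-0.06,"wx":0,"wy":0,"wz":0},
    {"tx":0.117,"ty":-0.9,"tz":-0.06,"wx":0,"wy":0,"wz":0},
    {"tx":0.13,"ty":-1.0,"tz":-0.06,"wx":0,"wy":0,"wz":0},
  ],
)

```text
time_s: 7.7
eef_pos: [519.7, -66.4, 133.4]
tool_rot: [-0.063, 0.998, -0.001, -0.001]
ft_force: [-0.8, 5.0, 6.7]
opening: 0.24
```

Call:
drive_tool(
  deltas=[
    {"tx":0.0,"ty":-0.1,"tz":-0.05,"wx":0,"wy":0,"wz":0},
    {"tx":0.01,"ty":-0.2,"tz":-0.05,"wx":0,"wy":0,"wz":0},
    {"tx":0.02,"ty":-0.3,"tz":-0.05,"wx":0,"wy":0,"wz":0},
    {"tx":0.03,"ty":-0.4,"tz":-0.05,"wx":0,"wy":0,"wz":0},
    {"tx":0.04,"ty":-0.5,"tz":-0.05,"wx":0,"wy":0,"wz":0},
    {"tx":0.05,"ty":-0.6,"tz":-0.05,"wx":0,"wy":0,"wz":0},
    {"tx":0.065,"ty":-0.7,"tz":-0.05,"wx":0,"wy":0,"wz":0},
    {"tx":0.08,"ty":-0.8,"tz":-0.05,"wx":0,"wy":0,"wz":0},
    {"tx":0.09,"ty":-0.9,"tz":-0.05,"wx":0,"wy":0,"wz":0},
    {"tx":0.1,"ty":-1.0,"tz":-0.05,"wx":0,"wy":0,"wz":0},
  ],
)

```text
time_s: 8.53
eef_pos: [521.0, -75.7, 133.4]
tool_rot: [-0.062, 0.998, -0.001, -0.001]
ft_force: [-1.3, 4.2, 6.0]
opening: 0.242
```

Call:
drive_tool(
  deltas=[
    {"tx":-0.02,"ty":-0.1,"tz":-0.05,"wx":0,"wy":0,"wz":0},
    {"tx":-0.03,"ty":-0.2,"tz":-0.05,"wx":0,"wy":0,"wz":0},
    {"tx":-0.02,"ty":-0.3,"tz":-0.05,"wx":0,"wy":0,"wz":0},
    {"tx":-0.01,"ty":-0.4,"tz":-0.05,"wx":0,"wy":0,"wz":0},
    {"tx":0.0,"ty":-0.5,"tz":-0.05,"wx":0,"wy":0,"wz":0},
    {"tx":0.01,"ty":-0.6,"tz":-0.05,"wx":0,"wy":0,"wz":0},
    {"tx":0.02,"ty":-0.7,"tz":-0.05,"wx":0,"wy":0,"wz":0},
    {"tx":0.035,"ty":-0.8,"tz":-0.05,"wx":0,"wy":0,"wz":0},
    {"tx":0.05,"ty":-0.9,"tz":-0.05,"wx":0,"wy":0,"wz":0},
    {"tx":0.06,"ty":-1.0,"tz":-0.05,"wx":0,"wy":0,"wz":0},
  ],
)

```text
time_s: 9.37
eef_pos: [522.1, -85.2, 133.5]
tool_rot: [-0.062, 0.998, -0.0, -0.0]
ft_force: [-1.2, 3.4, 5.9]
opening: 0.245
```

Call:
drive_tool(
  deltas=[
    {"tx":-0.02,"ty":-0.1,"tz":-0.05,"wx":0,"wy":0,"wz":0},
    {"tx":-0.03,"ty":-0.2,"tz":-0.05,"wx":0,"wy":0,"wz":0},
    {"tx":-0.02,"ty":-0.3,"tz":-0.05,"wx":0,"wy":0,"wz":0},
    {"tx":-0.01,"ty":-0.4,"tz":-0.05,"wx":0,"wy":0,"wz":0},
    {"tx":0.0,"ty":-0.5,"tz":-0.05,"wx":0,"wy":0,"wz":0},
    {"tx":0.01,"ty":-0.6,"tz":-0.05,"wx":0,"wy":0,"wz":0},
    {"tx":0.02,"ty":-0.7,"tz":-0.05,"wx":0,"wy":0,"wz":0},
    {"tx":0.035,"ty":-0.8,"tz":-0.05,"wx":0,"wy":0,"wz":0},
    {"tx":0.05,"ty":-0.9,"tz":-0.05,"wx":0,"wy":0,"wz":0},
    {"tx":0.06,"ty":-1.0,"tz":-0.05,"wx":0,"wy":0,"wz":0},
  ],
)

```text
time_s: 10.2
eef_pos: [523.2, -94.9, 133.4]
tool_rot: [-0.062, 0.998, -0.0, 0.0]
ft_force: [-0.1, 3.5, 4.6]
opening: 0.242
```

Call:
drive_tool(
  deltas=[
    {"tx":-0.0,"ty":-0.1,"tz":-0.06,"wx":0,"wy":0,"wz":0},
    {"tx":0.0,"ty":-0.2,"tz":-0.06,"wx":0,"wy":0,"wz":0},
    {"tx":0.01,"ty":-0.3,"tz":-0.06,"wx":0,"wy":0,"wz":0},
    {"tx":0.02,"ty":-0.4,"tz":-0.06,"wx":0,"wy":0,"wz":0},
    {"tx":0.03,"ty":-0.5,"tz":-0.06,"wx":0,"wy":0,"wz":0},
    {"tx":0.04,"ty":-0.6,"tz":-0.06,"wx":0,"wy":0,"wz":0},
    {"tx":0.05,"ty":-0.7,"tz":-0.06,"wx":0,"wy":0,"wz":0},
    {"tx":0.06,"ty":-0.8,"tz":-0.06,"wx":0,"wy":0,"wz":0},
    {"tx":0.07,"ty":-0.9,"tz":-0.06,"wx":0,"wy":0,"wz":0},
    {"tx":0.08,"ty":-1.0,"tz":-0.06,"wx":0,"wy":0,"wz":0},
  ],
)

```text
time_s: 11.03
eef_pos: [523.9, -105.1, 132.7]
tool_rot: [-0.062, 0.998, -0.0, -0.0]
ft_force: [0.8, -0.3, -1.8]
opening: 0.239
```

z fell 0.7 mm and the press force vanished: the foot is over the shutter. Pushing down carefully here.

Call:
drive_tool(
  deltas=[
    {"tx":0,"ty":0,"tz":-0.06,"wx":0,"wy":0,"wz":0},
    {"tx":0,"ty":0,"tz":-0.12,"wx":0,"wy":0,"wz":0},
    {"tx":0,"ty":0,"tz":-0.12,"wx":0,"wy":0,"wz":0},
  ],
)

```text
time_s: 11.28
eef_pos: [524.0, -105.0, 131.5]
tool_rot: [-0.062, 0.998, -0.0, 0.0]
ft_force: [0.6, 0.9, 0.1]
opening: 0.247
```

Call:
drive_tool(
  deltas=[
    {"tx":0,"ty":0,"tz":-0.1,"wx":0,"wy":0,"wz":0},
    {"tx":0,"ty":0,"tz":-0.2,"wx":0,"wy":0,"wz":0},
    {"tx":0,"ty":0,"tz":-0.3,"wx":0,"wy":0,"wz":0},
    {"tx":0,"ty":0,"tz":-0.4,"wx":0,"wy":0,"wz":0},
    {"tx":0,"ty":0,"tz":-0.4,"wx":0,"wy":0,"wz":0},
  ],
)

```text
time_s: 11.7
eef_pos: [523.8, -104.7, 127.2]
tool_rot: [-0.062, 0.998, 0.0, -0.0]
ft_force: [-0.0, 4.7, -0.9]
opening: 0.244
```

Call:
drive_tool(
  deltas=[
    {"tx":0,"ty":0,"tz":-0.1,"wx":0,"wy":0,"wz":0},
    {"tx":0,"ty":0,"tz":-0.2,"wx":0,"wy":0,"wz":0},
    {"tx":0,"ty":0,"tz":-0.3,"wx":0,"wy":0,"wz":0},
    {"tx":0,"ty":0,"tz":-0.4,"wx":0,"wy":0,"wz":0},
    {"tx":0,"ty":0,"tz":-0.5,"wx":0,"wy":0,"wz":0},
    {"tx":0,"ty":0,"tz":-0.6,"wx":0,"wy":0,"wz":0},
    {"tx":0,"ty":0,"tz":-0.6,"wx":0,"wy":0,"wz":0},
  ],
)

```text
time_s: 12.28
eef_pos: [523.7, -104.5, 121.0]
tool_rot: [-0.062, 0.998, 0.0, -0.0]
ft_force: [1.0, 4.3, -0.5]
opening: 0.244
```

Going in freely. Set the collar down slowly (home expected at TCP z ≈ 117.5).

Call:
drive_tool(
  deltas=[
    {"tx":0,"ty":0,"tz":-0.06,"wx":0,"wy":0,"wz":0},
    {"tx":0,"ty":0,"tz":-0.12,"wx":0,"wy":0,"wz":0},
    {"tx":0,"ty":0,"tz":-0.18,"wx":0,"wy":0,"wz":0},
    {"tx":0,"ty":0,"tz":-0.24,"wx":0,"wy":0,"wz":0},
    {"tx":0,"ty":0,"tz":-0.27,"wx":0,"wy":0,"wz":0},
    {"tx":0,"ty":0,"tz":-0.3,"wx":0,"wy":0,"wz":0},
    {"tx":0,"ty":0,"tz":-0.3,"wx":0,"wy":0,"wz":0},
  ],
)

```text
time_s: 12.87
eef_pos: [523.7, -104.5, 117.9]
tool_rot: [-0.062, 0.998, 0.0, -0.0]
ft_force: [-0.8, 5.1, 1.2]
opening: 0.241
```

Call:
drive_tool(
  deltas=[
    {"tx":0,"ty":0,"tz":-0.02,"wx":0,"wy":0,"wz":0},
    {"tx":0,"ty":0,"tz":-0.04,"wx":0,"wy":0,"wz":0},
    {"tx":0,"ty":0,"tz":-0.06,"wx":0,"wy":0,"wz":0},
    {"tx":0,"ty":0,"tz":-0.08,"wx":0,"wy":0,"wz":0},
    {"tx":0,"ty":0,"tz":-0.08,"wx":0,"wy":0,"wz":0},
  ],
)

```text
time_s: 13.28
eef_pos: [523.8, -104.5, 117.5]
tool_rot: [-0.062, 0.998, 0.0, -0.0]
ft_force: [-1.4, 6.8, 6.2]
opening: 0.243
```

Collar is on the cover (z 117.5, ~8 N). Drawing the carriage towards +y gently.

Call:
drive_tool(
  deltas=[
    {"tx":-0.03,"ty":0.2,"tz":-0.02,"wx":0,"wy":0,"wz":0},
    {"tx":-0.06,"ty":0.45,"tz":-0.02,"wx":0,"wy":0,"wz":0},
    {"tx":-0.09,"ty":0.7,"tz":-0.02,"wx":0,"wy":0,"wz":0},
    {"tx":-0.13,"ty":1.0,"tz":-0.02,"wx":0,"wy":0,"wz":0},
    {"tx":-0.17,"ty":1.3,"tz":-0.02,"wx":0,"wy":0,"wz":0},
    {"tx":-0.21,"ty":1.6,"tz":-0.02,"wx":0,"wy":0,"wz":0},
    {"tx":-0.25,"ty":1.9,"tz":-0.02,"wx":0,"wy":0,"wz":0},
    {"tx":-0.29,"ty":2.2,"tz":-0.02,"wx":0,"wy":0,"wz":0},
    {"tx":-0.33,"ty":2.5,"tz":-0.02,"wx":0,"wy":0,"wz":0},
  ],
)

```text
time_s: 14.03
eef_pos: [521.2, -81.5, 117.6]
tool_rot: [-0.063, 0.998, -0.002, 0.001]
ft_force: [0.7, -12.1, 1.6]
opening: 0.244
```

Call:
drive_tool(
  deltas=[
    {"tx":-0.05,"ty":0.4,"tz":-0.02,"wx":0,"wy":0,"wz":0},
    {"tx":-0.09,"ty":0.7,"tz":-0.02,"wx":0,"wy":0,"wz":0},
    {"tx":-0.13,"ty":1.0,"tz":-0.02,"wx":0,"wy":0,"wz":0},
    {"tx":-0.17,"ty":1.3,"tz":-0.02,"wx":0,"wy":0,"wz":0},
    {"tx":-0.22,"ty":1.7,"tz":-0.02,"wx":0,"wy":0,"wz":0},
    {"tx":-0.27,"ty":2.1,"tz":-0.02,"wx":0,"wy":0,"wz":0},
    {"tx":-0.32,"ty":2.5,"tz":-0.02,"wx":0,"wy":0,"wz":0},
    {"tx":-0.38,"ty":2.9,"tz":-0.02,"wx":0,"wy":0,"wz":0},
    {"tx":-0.43,"ty":3.3,"tz":-0.02,"wx":0,"wy":0,"wz":0},
    {"tx":-0.48,"ty":3.7,"tz":-0.02,"wx":0,"wy":0,"wz":0},
    {"tx":-0.52,"ty":4.0,"tz":-0.02,"wx":0,"wy":0,"wz":0},
    {"tx":-0.53,"ty":4.1,"tz":-0.02,"wx":0,"wy":0,"wz":0},
  ],
)

```text
time_s: 15.03
eef_pos: [516.1, -42.3, 117.6]
tool_rot: [-0.063, 0.998, -0.003, 0.001]
ft_force: [-0.1, -12.2, 3.6]
opening: 0.24
```

Call:
drive_tool(
  deltas=[
    {"tx":-0.01,"ty":0.12,"tz":-0.02,"wx":0,"wy":0,"wz":0},
    {"tx":-0.02,"ty":0.2,"tz":-0.02,"wx":0,"wy":0,"wz":0},
    {"tx":-0.03,"ty":0.28,"tz":-0.02,"wx":0,"wy":0,"wz":0},
    {"tx":-0.04,"ty":0.36,"tz":-0.02,"wx":0,"wy":0,"wz":0},
    {"tx":-0.055,"ty":0.44,"tz":-0.02,"wx":0,"wy":0,"wz":0},
    {"tx":-0.065,"ty":0.52,"tz":-0.02,"wx":0,"wy":0,"wz":0},
    {"tx":-0.08,"ty":0.6,"tz":-0.02,"wx":0,"wy":0,"wz":0},
    {"tx":-0.09,"ty":0.68,"tz":-0.02,"wx":0,"wy":0,"wz":0},
    {"tx":-0.1,"ty":0.76,"tz":-0.02,"wx":0,"wy":0,"wz":0},
  ],
)

```text
time_s: 15.78
eef_pos: [515.4, -37.1, 117.7]
tool_rot: [-0.064, 0.998, -0.006, 0.001]
ft_force: [-0.1, -14.9, 3.8]
opening: 0.242
```

Call:
drive_tool(
  deltas=[
    {"tx":-0.02,"ty":0.15,"tz":-0.02,"wx":0,"wy":0,"wz":0},
    {"tx":-0.025,"ty":0.2,"tz":-0.02,"wx":0,"wy":0,"wz":0},
    {"tx":-0.03,"ty":0.25,"tz":-0.02,"wx":0,"wy":0,"wz":0},
    {"tx":-0.03,"ty":0.25,"tz":-0.02,"wx":0,"wy":0,"wz":0},
  ],
)

```text
time_s: 16.12
eef_pos: [515.4, -36.8, 117.8]
tool_rot: [-0.065, 0.998, -0.008, 0.001]
ft_force: [-0.5, -13.6, 3.8]
opening: 0.241
```

Call:
drive_tool(
  deltas=[
    {"tx":-0.03,"ty":0.25,"tz":-0.02,"wx":0,"wy":0,"wz":0},
    {"tx":-0.04,"ty":0.3,"tz":-0.02,"wx":0,"wy":0,"wz":0},
    {"tx":-0.045,"ty":0.35,"tz":-0.02,"wx":0,"wy":0,"wz":0},
    {"tx":-0.045,"ty":0.35,"tz":-0.02,"wx":0,"wy":0,"wz":0},
  ],
)

```text
time_s: 16.45
eef_pos: [515.2, -35.6, 117.8]
tool_rot: [-0.066, 0.998, -0.01, 0.001]
ft_force: [-1.4, -15.4, 3.1]
opening: 0.236
```

Run:
```python
from h import *
s=cams.capture("side")[:,:,::-1];cv2.imwrite("pics/s3.png",s)
a=arm.observe();print(a["eef_pos"],a["ft_force"],a["tool_rot"],a["torque"])
cv2.imwrite("pics/s3c.png",cv2.resize(s[195:285,300:400],None,fx=7,fy=6.6,interpolation=cv2.INTER_CUBIC))
```

```text
[515.19788237 -35.62886652 117.78962334] [ -1.80328678 -14.55217085   4.05990499] [-0.06609555  0.99776492 -0.00971979  0.00143545] [-2.78700722  0.18149915  0.01575463]
```

View pics/s3c.png

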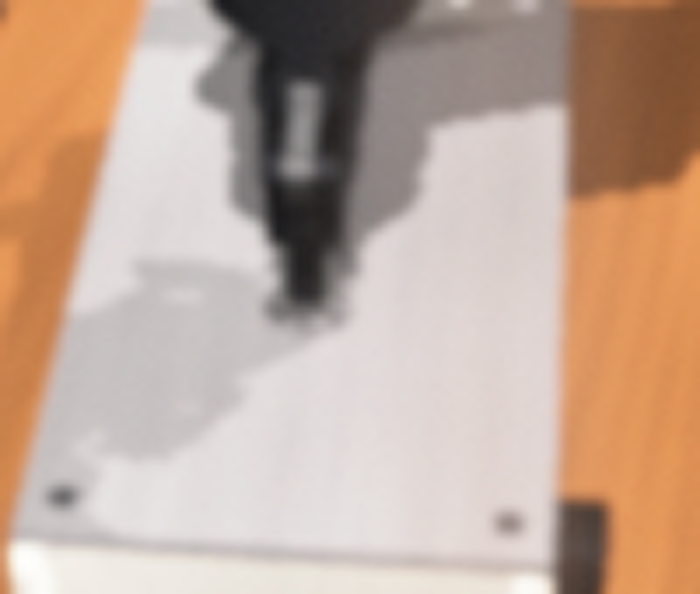

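Call:
drive_tool(
  deltas=[
    {"tx":-0.03,"ty":0.2,"tz":-0.03,"wx":0.006,"wy":0.001,"wz":0},
    {"tx":-0.04,"ty":0.25,"tz":-0.03,"wx":0.011,"wy":0.002,"wz":0},
    {"tx":-0.045,"ty":0.3,"tz":-0.03,"wx":0.016,"wy":0.003,"wz":0},
    {"tx":-0.045,"ty":0.3,"tz":-0.03,"wx":0.022,"wy":0.003,"wz":0},
    {"tx":-0.045,"ty":0.3,"tz":-0.03,"wx":0.022,"wy":0.003,"wz":0},
  ],
)

```text
time_s: 16.92
eef_pos: [515.0, -34.6, 117.6]
tool_rot: [-0.067, 0.998, -0.0, 0.001]
ft_force: [-0.9, -12.1, 2.0]
opening: 0.246
```

Call:
drive_tool(
  deltas=[
    {"tx":-0.02,"ty":0.2,"tz":-0.02,"wx":0.006,"wy":0.001,"wz":0},
    {"tx":-0.03,"ty":0.27,"tz":-0.02,"wx":0.006,"wy":0.002,"wz":0},
    {"tx":-0.035,"ty":0.33,"tz":-0.02,"wx":0.006,"wy":0.002,"wz":0},
    {"tx":-0.04,"ty":0.38,"tz":-0.02,"wx":0.006,"wy":0.002,"wz":0},
    {"tx":-0.04,"ty":0.38,"tz":-0.02,"wx":0.006,"wy":0.002,"wz":0},
  ],
)

```text
time_s: 17.33
eef_pos: [515.1, -33.7, 117.6]
tool_rot: [-0.068, 0.998, 0.0, 0.0]
ft_force: [-0.8, -18.0, 1.9]
opening: 0.246
```

Call:
drive_tool(
  deltas=[
    {"tx":-0.02,"ty":0.25,"tz":-0.02,"wx":0.004,"wy":0,"wz":0},
    {"tx":-0.03,"ty":0.32,"tz":-0.02,"wx":0.004,"wy":0,"wz":0},
    {"tx":-0.03,"ty":0.36,"tz":-0.02,"wx":0.004,"wy":0,"wz":0},
    {"tx":-0.03,"ty":0.36,"tz":-0.02,"wx":0.004,"wy":0,"wz":0},
  ],
)

```text
time_s: 17.67
eef_pos: [515.0, -33.5, 117.7]
tool_rot: [-0.069, 0.998, -0.001, 0.001]
ft_force: [-1.8, -21.8, 2.8]
opening: 0.242
```

Resistance went to 22 N (sliding was ~12 N) with no further motion, at the expected end position. Relax the pull, then release.

Call:
drive_tool(
  deltas=[
    {"tx":0,"ty":0,"tz":-0.02,"wx":0,"wy":0,"wz":0},
    {"tx":0,"ty":0,"tz":-0.02,"wx":0,"wy":0,"wz":0},
    {"tx":0,"ty":0,"tz":-0.02,"wx":0,"wy":0,"wz":0},
    {"tx":0,"ty":0,"tz":-0.02,"wx":0,"wy":0,"wz":0},
  ],
)

```text
time_s: 18.0
eef_pos: [515.3, -34.1, 117.6]
tool_rot: [-0.069, 0.998, -0.001, 0.001]
ft_force: [-1.0, -6.9, 3.7]
opening: 0.244
```

Call:
drive_tool(
  deltas=[
    {"tx":0,"ty":0,"tz":0,"wx":0,"wy":0,"wz":0},
    {"tx":0,"ty":0,"tz":0,"wx":0,"wy":0,"wz":0},
    {"tx":0,"ty":0,"tz":0,"wx":0,"wy":0,"wz":0},
    {"tx":0,"ty":0,"tz":0,"wx":0,"wy":0,"wz":0},
    {"tx":0,"ty":0,"tz":0,"wx":0,"wy":0,"wz":0},
    {"tx":0,"ty":0,"tz":0,"wx":0,"wy":0,"wz":0},
  ],
  fingers=0.4,
)

```text
time_s: 18.5
eef_pos: [515.3, -33.9, 117.5]
tool_rot: [-0.069, 0.998, -0.001, 0.001]
ft_force: [0.0, -0.2, -0.8]
opening: 0.601
```

Call:
drive_tool(
  deltas=[
    {"tx":0,"ty":0,"tz":0.5,"wx":0,"wy":0,"wz":0},
    {"tx":0,"ty":0,"tz":1.5,"wx":0,"wy":0,"wz":0},
    {"tx":0,"ty":0,"tz":3,"wx":0,"wy":0,"wz":0},
    {"tx":0,"ty":0,"tz":5,"wx":0,"wy":0,"wz":0},
    {"tx":0,"ty":0,"tz":8,"wx":0,"wy":0,"wz":0},
    {"tx":0,"ty":2,"tz":11,"wx":0,"wy":0,"wz":0},
    {"tx":-3,"ty":5,"tz":13,"wx":0,"wy":0,"wz":0},
    {"tx":-6,"ty":8,"tz":14,"wx":0,"wy":0,"wz":0},
    {"tx":-9,"ty":11,"tz":14,"wx":0,"wy":0,"wz":0},
    {"tx":-12,"ty":13,"tz":14,"wx":0,"wy":0,"wz":0},
    {"tx":-14,"ty":14,"tz":14,"wx":0,"wy":0,"wz":0},
    {"tx":-14,"ty":14,"tz":14,"wx":0,"wy":0,"wz":0},
  ],
)

```text
time_s: 19.5
eef_pos: [371.2, 107.5, 258.2]
tool_rot: [-0.071, 0.997, -0.001, 0.0]
ft_force: [-0.3, -0.3, 0.2]
opening: 0.602
```

Run:
```python
from h import *
s=cams.capture("side")[:,:,::-1];cv2.imwrite("pics/s4.png",s)
t=cams.capture("top")[:,:,::-1];cv2.imwrite("pics/t4.png",t)
A=cv2.resize(s[190:290,295:395],None,fx=4,fy=4,interpolation=cv2.INTER_CUBIC);B=cv2.resize(t[220:320,290:390],None,fx=4,fy=4,interpolation=cv2.INTER_CUBIC)
cv2.imwrite("pics/c4.png",cv2.hconcat([A,B]))
for P in [(515,-32.5,145),(515,-32.5,90),(515,-16.5,90),(515,-32.5,95)]: print(P,proj("side",P),proj("top",P))
```

```text
(515, -32.5, 145) [344.12935789 224.41473455] [318.11628011 265.30717941]
(515, -32.5, 90) [343.93455827 242.29484677] [318.3550137 267.2883894]
(515, -16.5, 90) [342.61167611 245.92687657] [311.32902582 267.26589604]
(515, -32.5, 95) [343.95181687 240.71072817] [318.33418793 267.11555982]
```

View pics/c4.png

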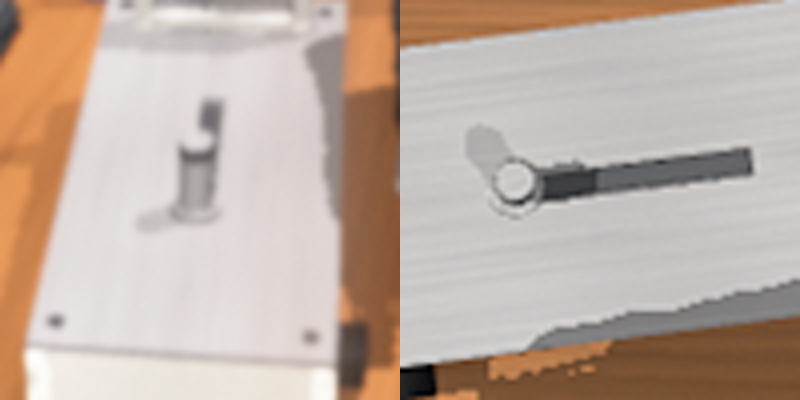

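The final view shows the pin standing at the plain end of the slot. In the side view its top is at (344.2,225), against (344.1,224.4) predicted for a seated pin at the end. In the top view it is at (318.8,265.5), against (318.1,265.3). It sits about 135.5 mm from the slot's blade end (136 expected). The arm is clear, so I'm handing in.

Run:
```python
from rig import arm
print(arm.hand_in(), arm.observe()["time_s"])
```

```text
the job is handed in; nothing more can be done
the job is handed in; nothing more can be done
```

The pin is home in the carriage socket and drawn up to the slot end away from the blade frame. I let go, moved the arm clear and handed the job in at about 20 s.

- **Finding the socket:** I took the pin from the stand and slid it along the slot with about 8 N of press. It dropped at about cutter y = -3 mm.
- **Seating:** the collar landed on the cover at about 8 N, with the tool at 117.5 mm. The cameras agree with a seated pin: its top was within 1 px of the predicted spot in both views.
- **Drawing to the end:** the carriage slid at about 12 N. The pull then rose to 22 N with almost no further motion, which I took as the slot end. That was the highest reading I saw.
- **Position check:** the last top view puts the pin's axis about 135.5 mm from the blade end of the slot, against 136 mm expected. At the stop the tool read about 1 mm short of my camera estimate, within the 2 mm calibration.
- **During the pull:** the tool tilted about 1°, and I corrected this before reaching the end.
- **Other things:** I did not touch the blade key or the other objects, but I did not measure them again afterwards.

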